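Lift the instrument basket out of the ultrasonic bath and hold it level to drip off

ROBOT

A 6-joint arm with a two-finger parallel gripper is mounted at the origin on the work surface. World frame = base frame: x ahead of the robot, y to its left, z up, the work surface at z = 0. Lengths are in m, angles in rad, forces in N, time in s.
With the tool pointing down it reaches from about 0.25 to 0.725 m from the base axis. Payload 9.7 kg.
Tool frame: the origin (TCP) lies at the very end of the fingers, on their centre line; the grasp point (between the pads) lies 19 mm behind it (robot.grasp_offset is the distance from the TCP to the grasp point, in m); z points along the fingers, y is the line along which they close (so a half turn about z gives the same grasp; the last joint's range is limited). The gripper opens to 85 mm and grips with 20 to 120 N. Pads are 22 mm wide; open, the fingers measure 114 mm over their backs; the gripper's body (76 mm by 85 mm) begins 54 mm behind the grasp point. The pads swing forward as they close: fully open they stand 13 mm farther back than shut.
Start: joints at [1.218, 0.087, 0.176, 1.66, 0, 1.571], TCP at [0.19, 0.516, 0.231] pointing down, gripper open.
Joint ranges: [-3.13, 3.13], [-0.85, 1.81], [-1.15, 1.24], [-2.2, 2.28], [-1.44, 1.52], [-3.14, 3.14]. Speed limits (rad/s): [2.22, 2.22, 2.57, 3.14, 3.14, 3.14].

INTERFACE

Orientations are given as a unit quaternion [w, x, y, z].
In Python, from plant import robot gives the robot as it stands. The module is installed in compiled form; this text tells all that it offers.
- The arm moves only by the tool jog_arm, never from a script. Its argument "deltas" is a list of rows, each an object with "travel": the shift along the tool's x, y, z in m, a list of three; "twist": the turn, a rotation vector about the tool's x, y, z in rad, a list of three; "hand": the opening, from 0 (shut) to 1 (fully open). In form: [{"travel": [tx, ty, tz], "twist": [wx, wy, wz], "hand": hand}, ...]. A call has 1 to 5 rows; each row shifts and turns the commanded pose from where the row before left it, along the tool's axes as they then stand; what a row does not reach is not made up. A row lasts 1/8 s, in which the tool goes at most 62.5 mm and 10.7 degrees, less where a joint would pass 70% of its speed; a pose out of reach is approached as far as the arm can. A call is refused whole if a number of a shift passes 0.0625 or a number of a turn 0.188, either way. A call with a gripper value outside its range is refused whole. The fingers move at their own pace and stop on an object; "force" is the grip in N (left out, the last holds). Time passes only in rows, so rows that do not move let the fingers close. It gives the time, the measured TCP pose, the force, the opening and the grip force at its end, in the units of the state.
- robot.get_obs(): the state, without advancing time (a new reading comes with each control period).
- robot.grab_frame(name): name is "scene" or "side" or "wrist"; returns a dict with "color" (420x560x3 uint8, red, green, blue), "range_z" (420x560 float32, m along the optical axis (not along the pixel's ray), 0 where there is no reading), "K" (3x3 intrinsics, pixels), "world_from_camera" (4x4, takes a point from camera to world coordinates). Camera axes: x right, y up, looking along -z (the intrinsics and any distortion apply to the point x, -y, -z); pixel columns grow to the right and rows downward; lengths in m; the calibration is good to about 2 mm. The wrist camera is an equidistant fisheye: a pixel r from the principal point sees the ray r / f radians off the axis. A picture is of the moment at which its call begins.
- robot.finish_job(): hands the job in; it is judged then, once.
The state is a dict: "time_s": time; "qpos": joint angles; "qvel": joint speeds; "joint_torque": joint torques, N m; "position": TCP position; "ee_rot": TCP orientation; "wrist_force": force on the tool from outside, world axes, zero at the start; "moment": the same for the moment, N m; "finger_gap": finger opening in m; "finger_force": force on a finger pad.
Only numpy, scipy, OpenCV 4.12 (cv2) and the standard library are available. Lean on these libraries where they do the work, as an engineer would, in place of code of your own. Each camera call takes 0.05 s, during which the arm holds its last target. There are 200 camera calls.

TASK

The ultrasonic bath has finished and been emptied: lift the wire basket with the instruments, which has a black carrying grip, up off the tank rim on which it hangs by its hooks, and hold it straight above the tank, lined up with it, with the basket's bottom about 5 cm above the rim, so that it drips off into the tank. Keep the basket level all the way so that the instruments stay in it, hold it still there for at least three seconds, and finish while holding it in the air. Leave the tub, the lid, the bottle and the bowl where they are.

Things in the scene. Friction and masses are not known exactly. Their poses are not given: they have to be found in the camera images.
- bath: Ultrasonic bath: white box with a steel rim round an open, empty tank; fixed to the table. 145 mm in x, 230 mm in y, 175 mm high. Origin: centre of the underside, on the table; z up, y along its long side, x away from its control panel with knobs, which roughly faces the robot. Its place and yaw (up to 0.6 rad) vary.
- tank_rim (a point): Centre of the tank's mouth, at the height of the rim's top, 175 mm above the bath's origin; axes as the bath's. The mouth is 110 mm in x by 200 mm in y, the tank 65 mm deep; the rim is 17.5 mm wide along the long sides, 15 mm at the short ends.
- basket: Open steel wire basket hanging in the tank: 84 mm in x, 176 mm in y, 40 mm high, floor 3 mm thick; about 0.5 kg with the instruments (varies by a third). Origin: centre of its underside, 50 mm below the rim at the start; z up, axes nearly parallel to the bath's. A stiff bail of 5 mm wire in its y-z plane, from the middles of its short ends, carries the grip.
- basket_hook (a point): Underside of the bent-wire hook at the basket's +y end, where it rests on the rim: 107 mm out from the basket's centre, 50 mm above its underside; the -y end has the same. Hooks: 4 mm wire, 48 mm wide, reaching 14 mm down outside the rim; lifting 20 mm frees them. The hanging basket has 5 mm of play to each side in y, 13 mm in x.
- basket_grip (a point): Centre of the black moulded grip bar on the basket's bail, over the middle of the basket, 108 mm above its underside (58 mm above the rim at the start). The bar is 84 mm long in the basket's y, 14 mm wide in x, 16 mm high: pinch it across its width. Hooks and rim lie over 50 mm below its centre. Axes as the basket's.
- nippers: Steel nail nippers lying in the basket, 120 mm long in their y (jaws to +y), 34 mm wide, 9 mm thick, about 90 g. Origin: on the underside, near the middle of the length.
- scalpel_handle: Flat steel scalpel handle without a blade, lying in the basket: 134 mm long in its y, 9 mm wide, 4 mm thick, about 30 g. Origin: middle of the underside.
- foot_file: Steel foot file lying in the basket: 142 mm long in its y, 16 mm wide, 8 mm thick at the handle, about 60 g. Origin: middle of the underside.
- tub: White plastic tub with other instruments in it, 300 mm in x by 240 mm in y, 105 mm high, standing to the robot's left; leave it alone. Origin: centre of the underside.
- lid: Steel lid of the bath with a round black knob on top, lying on the table to the robot's right; 236 mm in x by 150 mm in y, 35 mm high with the knob; leave it alone. Origin: centre of the underside.
- bottle: White bottle with a green label, 72 mm diameter, 190 mm high, standing beyond the bath; leave it alone. Origin: centre of the underside.
- bowl: Small round steel bowl, 90 mm diameter, 40 mm high, standing beyond the bath; leave it alone. Origin: centre of the underside.

How it is judged:
By the outcome, as a careful person would: the job done as asked, in the order asked, and still so for the second after the job is handed in, while the arm keeps its last pose, push and grip.
It also fails if it takes over 38 s, if anything falls off the work surface, if the arm or the gripper's body presses on something with over 40 N, if the wrist force passes 120 N, or if a joint passes its speed limit or range.

## Working session

There is one attempt and no reset: what is moved stays moved. The work goes in short steps, Python scripts to look and compute and a tool call to move; the robot and the scene stay as the last step left them, time stands still between calls to the robot, and variables do not carry over. Pictures are saved under pics/ and viewed, at most 10 in all, crops included, and the job is handed in when it is done.

Besides the shell and the picture viewer there is one more tool, called by a JSON object that holds its "method" and its "body". jog_arm: Moves the arm, as the interface text tells. Its arguments: {"type":"object","properties":{"deltas":{"type":"array","items":{"type":"object","properties":{"travel":{"type":"array","items":{"type":"number"}},"twist":{"type":"array","items":{"type":"number"}},"hand":{"type":"number"}}}},"force":{"type":"number"}},"required":["deltas"]}

```bash
mkdir -p pics
cat > h.py <<'E'
import numpy as np, cv2
from plant import robot
def cloud(f):
    z=f["range_z"]; K=f["K"]; v,u=np.indices(z.shape)
    p=np.stack([(u-K[0,2])/K[0,0]*z,-(v-K[1,2])/K[1,1]*z,-z],-1)
    T=f["world_from_camera"]; return p@T[:3,:3].T+T[:3,3]
E
python3 - <<'E'
from h import *
o=robot.get_obs(); print({k:np.round(v,3) for k,v in o.items()}, robot.grasp_offset)
ims=[]
for n in("scene","side"):
    f=robot.grab_frame(n); np.savez("pics/"+n,**f); cv2.imwrite(f"pics/{n}0.png",f["color"][...,::-1]); print(n,f["world_from_camera"].round(3))
E
```

```text
{'time_s': np.float64(0.0), 'qpos': array([ 1.218,  0.087,  0.175,  1.66 , -0.   ,  1.571]), 'qvel': array([-0.   , -0.   ,  0.   ,  0.002, -0.001,  0.   ]), 'joint_torque': array([-1.0000e-03, -5.2039e+01,  4.6481e+01,  1.6000e-02, -0.0000e+00,
        0.0000e+00]), 'position': array([0.19 , 0.516, 0.231]), 'ee_rot': array([-0.   ,  0.175,  0.984, -0.001]), 'wrist_force': array([-0.6  ,  0.22 , -0.394]), 'moment': array([-0.027, -0.039, -0.016]), 'finger_force': np.float64(0.0), 'finger_gap': np.float64(0.086)} 0.0187
scene [[-0.608 -0.648  0.459  1.381]
 [ 0.794 -0.484  0.369  0.644]
 [-0.016  0.588  0.808  1.51 ]
 [ 0.     0.     0.     1.   ]]
side [[-9.540e-01  2.120e-01 -2.140e-01  3.090e-01]
 [-3.010e-01 -6.740e-01  6.750e-01  9.770e-01]
 [-1.000e-03  7.080e-01  7.060e-01  1.176e+00]
 [ 0.000e+00  0.000e+00  0.000e+00  1.000e+00]]
```

View pics/scene0.png

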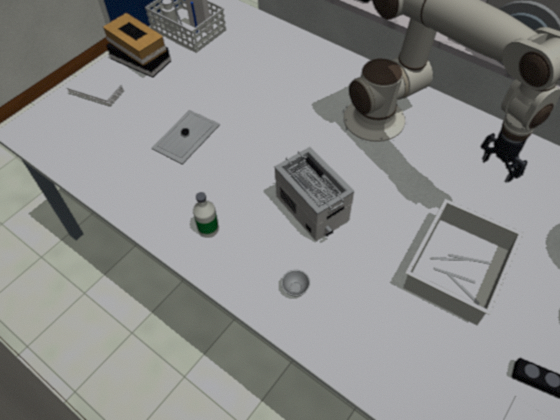

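View pics/side0.png

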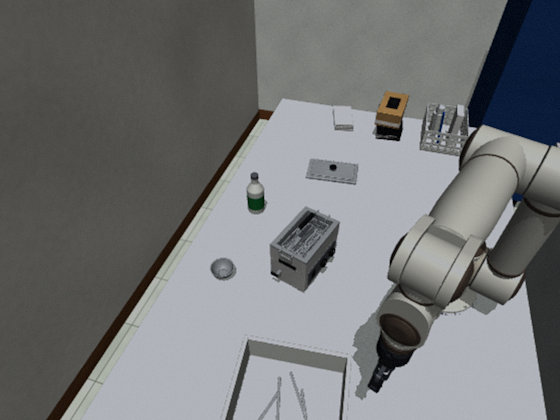

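Scene: the bath is near (313,190), bottle (205,215), bowl (295,284), tub (462,262), lid (186,136). Side: the bath is near (305,245). Next I measure the rim and the grip from depth.

Run:
```python
from h import *
for n,(u0,u1,v0,v1) in {"scene":(265,360,140,245),"side":(262,345,200,295)}.items():
    f=dict(np.load(f"pics/{n}.npz")); P=cloud(f)[v0:v1,u0:u1]; C=f["color"][v0:v1,u0:u1].reshape(-1,3); P=P.reshape(-1,3)
    rim=P[abs(P[:,2]-.175)<.006]
    r=cv2.minAreaRect(rim[:,:2].astype(np.float32)*1000); print(n,"rim",len(rim),r,np.median(rim[:,2]))
    hi=P[(P[:,2]>.2)&(P[:,2]<.3)]; print("hi",len(hi),hi.min(0).round(3),hi.max(0).round(3))
    g=P[(P[:,2]>.222)&(P[:,2]<.26)]
    if len(g)>5: print("grip",len(g),cv2.minAreaRect(g[:,:2].astype(np.float32)*1000),np.percentile(g[:,2],[5,50,95]))
    print("z hist",np.histogram(P[:,2],np.arange(.0,.28,.01))[0])
    cv2.imwrite(f"pics/{n}c.png",cv2.resize(f["color"][v0:v1,u0:u1,::-1],None,fx=4,fy=4,interpolation=2))
a,b=cv2.imread("pics/scenec.png"),cv2.imread("pics/sidec.png"); b=cv2.copyMakeBorder(b,0,a.shape[0]-b.shape[0],0,0,0)
cv2.imwrite("pics/cc.png",np.hstack([a,b]))
```

```text
scene rim 985 ((501.4146728515625, 60.19800567626953), (248.03543090820312, 149.01075744628906), 73.21174621582031) 0.17335084654231592
hi 161 [ 0.479 -0.004  0.201] [0.524 0.127 0.247]
grip 139 ((501.22918701171875, 62.67982482910156), (116.67582702636719, 16.38884735107422), 71.03628540039062) [0.22772125 0.23642743 0.24254895]
z hist [1665   94  114  109  108  138  154  138  120  161  315  253  439  385
  241  350  519  887   26    7    8    8   22  103   20    0    0    0]
side rim 898 ((501.88055419921875, 61.239990234375), (248.34957885742188, 148.17127990722656), 73.53106689453125) 0.17545265522483633
hi 127 [ 0.478 -0.002  0.201] [0.526 0.125 0.246]
grip 114 ((501.21014404296875, 63.12438201904297), (117.82806396484375, 13.281547546386719), 71.98989868164062) [0.22893353 0.2391012  0.24342816]
z hist [2568   61   61   75   88   86  158  132  144  117  190  254  258  439
  197  248  354  851   35    6    5    6   11   60   45    0    0    0]
```

View pics/cc.png

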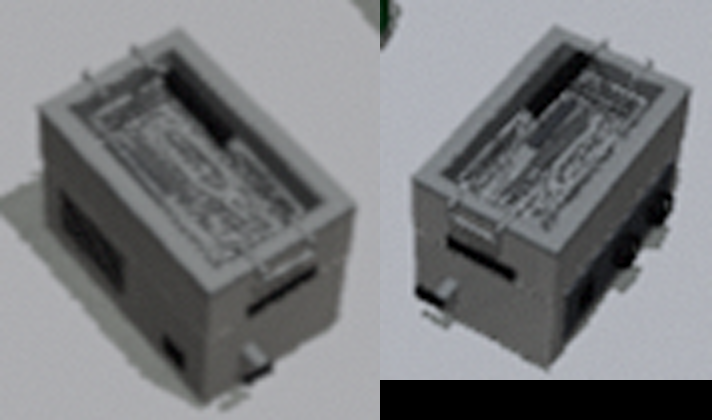

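The crops show the grip as a dark bar along the tank's middle, with hooks on both short ends, and the knobs facing the robot. Next I refine the rim centre without the hooks, and the grip axis.

Run:
```python
from h import *
R=[];G=[]
for n,(u0,u1,v0,v1) in {"scene":(265,360,140,245),"side":(262,345,200,295)}.items():
    f=dict(np.load(f"pics/{n}.npz")); P=cloud(f)[v0:v1,u0:u1].reshape(-1,3)
    t=np.radians(73.4); ey=np.array([np.cos(t),np.sin(t)]); ex=np.array([ey[1],-ey[0]])
    q=P[:,:2]-[.5015,.061]; q=np.stack([q@ex,q@ey],1)
    rim=abs(P[:,2]-.175)<.006
    m=rim&(abs(q[:,0])>.035)&(abs(q[:,0])<.08); r=cv2.minAreaRect((q[m]*1000).astype(np.float32)); print(n,"rim no hooks (bath axes, mm)",r)
    h=(abs(q[:,1])>.10)&(abs(q[:,0])<.035)&(P[:,2]>.178)&(P[:,2]<.19)
    for s in(1,-1): k=h&(q[:,1]*s>0); print(" hook",s,k.sum(),q[k].mean(0).round(4), q[k].min(0).round(4),q[k].max(0).round(4))
    g=(P[:,2]>.235)&(P[:,2]<.26); vx,vy,x0,y0=cv2.fitLine((q[g]*1000).astype(np.float32),cv2.DIST_HUBER,0,.01,.01).ravel()
    print(" grip",g.sum(),q[g].mean(0).round(4),(q[g].min(0)+q[g].max(0)).round(4)/2,np.ptp(q[g],0),"tilt deg from bath y",np.degrees(np.arctan2(vx*np.sign(vy),abs(vy))))
```

```text
scene rim no hooks (bath axes, mm) ((0.1430816650390625, -2.1065597534179688), (235.00042724609375, 149.0108184814453), 89.811767578125)
 hook 1 15 [0.0022 0.1103] [-0.0323  0.1016] [0.032  0.1224]
 hook -1 13 [ 0.0094 -0.1091] [-0.0252 -0.118 ] [ 0.0294 -0.1015]
 grip 92 [-0.0002 -0.0008] [ 0.0001 -0.0022] [0.01646041 0.09499261] tilt deg from bath y 1.4927695
side rim no hooks (bath axes, mm) ((-0.04929351806640625, -2.2411880493164062), (236.14268493652344, 148.21609497070312), 89.44384765625)
 hook 1 19 [0.0055 0.1083] [-0.027   0.1002] [0.0322 0.1242]
 hook -1 14 [ 0.0038 -0.1097] [-0.0291 -0.1192] [ 0.0325 -0.1007]
 grip 84 [-0.0009  0.0025] [-0.0007  0.    ] [0.01441282 0.10498114] tilt deg from bath y 1.2857121
```

{"method": "jog_arm", "body": {"deltas": [{"travel":[0,0,-0.03],"twist":[0,0,0],"hand":1},{"travel":[0,0,-0.05],"twist":[0,0,0],"hand":1},{"travel":[-0.03,-0.02,-0.01],"twist":[0,0,0.08],"hand":1},{"travel":[0,0,0],"twist":[0,0,0.17],"hand":1},{"travel":[0,0,0],"twist":[0,0,0.17],"hand":1}]}}

```text
time_s: 0.72
position: [0.2116, 0.4867, 0.3213]
ee_rot: [-0.0, 0.38, 0.925, -0.0]
wrist_force: [0.4, -0.1, -0.5]
finger_gap: 0.0855
finger_force: 0.0
```

{"method": "jog_arm", "body": {"deltas": [{"travel":[0,0,0],"twist":[0,0,0.17],"hand":1},{"travel":[0,0,0],"twist":[0,0,0.17],"hand":1},{"travel":[0,0,0],"twist":[0,0,0.17],"hand":1},{"travel":[0,0,0],"twist":[0,0,0.17],"hand":1},{"travel":[0,0,0],"twist":[0,0,0.17],"hand":1}]}}

```text
time_s: 1.35
position: [0.2113, 0.4869, 0.3209]
ee_rot: [0.0, 0.727, 0.686, -0.0]
wrist_force: [0.8, -0.2, -0.1]
finger_gap: 0.0855
finger_force: 0.0
```

{"method": "jog_arm", "body": {"deltas": [{"travel":[0,0,0],"twist":[0,0,0.17],"hand":1},{"travel":[0,0,0],"twist":[0,0,0.09],"hand":1},{"travel":[0,0,0],"twist":[0,0,0],"hand":1}]}}

```text
time_s: 1.72
position: [0.2113, 0.4869, 0.321]
ee_rot: [0.0, 0.808, 0.589, -0.0]
wrist_force: [-0.7, -0.2, 0.1]
finger_gap: 0.0857
finger_force: 0.0
```

```bash
cat >> h.py <<'E'
from scipy.spatial.transform import Rotation as Ro
def togo(target, ang, roll_ok=True):
    o=robot.get_obs(); w=o["ee_rot"]; R=Ro.from_quat([*w[1:],w[0]]); M=R.as_matrix()
    y=np.array([np.cos(ang),np.sin(ang),0]); z=np.array([0,0,-1.]); T=np.c_[np.cross(y,z),y,z]
    print("t",o["time_s"].round(3),"pos",o["position"].round(4),"travel",(M.T@(np.array(target)-o["position"])).round(4),"twist",Ro.from_matrix(M.T@T).as_rotvec().round(4),"q",o["qpos"].round(2),"F",o["wrist_force"].round(1),"gap",o["finger_gap"].round(4),o["finger_force"].round(1))
E
python3 -c "
from h import *
togo([.501,.061,.30],np.radians(-18))"
```

```text
Traceback (most recent call last):
  File "h.py", line 11, in togo
    print("t",o["time_s"].round(3),"pos",o["position"].round(4),"travel",(M.T@(np.array(target)-o["position"])).round(4),"twist",Ro.from_matrix(M.T@T).as_rotvec().round(4),"q",o["qpos"].round(2),"F",o["wrist_force"].round(1),"gap",o["finger_gap"].round(4),o["finger_force"].round(1))
              ^^^^^^^^^^^^^^^^^
AttributeError: 'float' object has no attribute 'round'
```

```bash
sed -i 's/o\["time_s"\].round(3)/round(float(o["time_s"]),3)/; s/o\["finger_gap"\].round(4),o\["finger_force"\].round(1)/round(float(o["finger_gap"]),4),round(float(o["finger_force"]),1)/' h.py
python3 -c "
from h import *
togo([.501,.061,.30],np.radians(-18))"
```

```text
t 1.725 pos [0.2113 0.4869 0.321 ] travel [-0.3167  0.4063  0.0211] twist [-0.      0.0006  0.0028] q [ 1.16  0.1   0.36  1.84 -0.    3.04] F [-0.7 -0.2  0.1] gap 0.0857 0.0
```

{"method": "jog_arm", "body": {"deltas": [{"travel":[-0.0317,0.0406,0],"twist":[0,0,0],"hand":1},{"travel":[-0.0317,0.0406,0],"twist":[0,0,0],"hand":1},{"travel":[-0.0317,0.0406,0],"twist":[0,0,0],"hand":1},{"travel":[-0.0317,0.0406,0],"twist":[0,0,0],"hand":1},{"travel":[-0.0317,0.0406,0],"twist":[0,0,0],"hand":1}]}}

```text
time_s: 2.35
position: [0.3564, 0.2723, 0.3212]
ee_rot: [-0.0, 0.808, 0.59, 0.0]
wrist_force: [1.0, 0.2, -0.2]
finger_gap: 0.0854
finger_force: 0.0
```

{"method": "jog_arm", "body": {"deltas": [{"travel":[-0.0317,0.0406,0],"twist":[0,0,0],"hand":1},{"travel":[-0.0317,0.0406,0],"twist":[0,0,0],"hand":1},{"travel":[-0.0317,0.0406,0],"twist":[0,0,0],"hand":1},{"travel":[-0.0317,0.0406,0],"twist":[0,0,0],"hand":1},{"travel":[-0.0317,0.0406,0.01],"twist":[0,0,0],"hand":1}]}}

```text
time_s: 2.98
position: [0.5013, 0.0591, 0.3117]
ee_rot: [0.0, 0.808, 0.59, 0.001]
wrist_force: [0.4, 0.7, -0.6]
finger_gap: 0.0852
finger_force: 0.0
```

{"method": "jog_arm", "body": {"deltas": [{"travel":[0,0,0.01],"twist":[0,0,0],"hand":1},{"travel":[0,0,0],"twist":[0,0,0],"hand":1}]}}

```text
time_s: 3.22
position: [0.4999, 0.0606, 0.3004]
ee_rot: [-0.001, 0.808, 0.589, -0.001]
wrist_force: [-0.4, -0.4, 0.6]
finger_gap: 0.0853
finger_force: 0.0
```

```bash
python3 -c "
from h import *
togo([.501,.061,.214],np.radians(-18))
f=robot.grab_frame('wrist'); np.savez('pics/w',**f); cv2.imwrite('pics/w1.png',f['color'][...,::-1]); print(f['K'],f['world_from_camera'].round(3))"
```

```text
t 3.225 pos [0.4999 0.0606 0.3004] travel [0.0007 0.0011 0.0864] twist [-0.0018  0.0006  0.0028] q [0.12 0.02 0.24 1.8  0.   2.  ] F [-0.4 -0.4  0.6] gap 0.0853 0.0
[[325.1922621    0.         277.26341011]
 [  0.         325.1922621  206.22498425]
 [  0.           0.           1.        ]] [[ 0.952  0.29   0.098  0.524]
 [-0.306  0.902  0.303  0.139]
 [-0.001 -0.318  0.948  0.443]
 [ 0.     0.     0.     1.   ]]
```

View pics/w1.png

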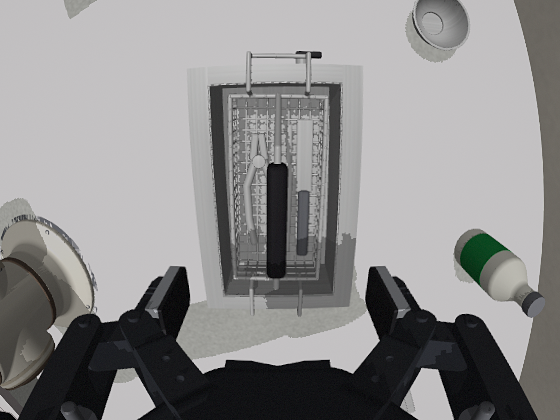

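The wrist view shows the grip at columns 267-288 and rows 163-278, midway between the fingers. The basket has a slight twist in the mouth (210-345, 83-305). I'll measure both from this view.

```bash
cat >> h.py <<'E'
def wcloud(f):
    z=f["range_z"]; K=f["K"]; v,u=np.indices(z.shape); x=(u-K[0,2])/K[0,0]; y=(v-K[1,2])/K[0,0]
    th=np.hypot(x,y)+1e-9; s=np.tan(th)/th
    p=np.stack([x*s*z,-y*s*z,-z],-1); T=f["world_from_camera"]; return p@T[:3,:3].T+T[:3,3]
E
python3 - <<'E'
from h import *
f=dict(np.load("pics/w.npz")); P=wcloud(f); C=f["color"].max(-1)
g=np.zeros(C.shape,bool); g[160:283,262:294]=1; g&=(C<60)&(P[...,2]>.21)
Q=P[g]; r=cv2.minAreaRect((Q[:,:2]*1000).astype(np.float32)); print("grip",g.sum(),r,np.percentile(Q[:,2],[5,50,95]),Q.mean(0))
vx,vy,x0,y0=cv2.fitLine((Q[:,:2]*1000).astype(np.float32),cv2.DIST_HUBER,0,.01,.01).ravel(); print("grip axis deg",np.degrees(np.arctan2(vy,vx))%180)
m=np.zeros(C.shape,bool); m[40:330,180:375]=1; m&=(abs(P[...,2]-.175)<.004)
t=np.radians(73.0); ey=np.array([np.cos(t),np.sin(t)]); ex=np.array([ey[1],-ey[0]]); q=P[...,:2]-[.501,.061]; q=np.stack([q@ex,q@ey],-1)
k=m&(abs(q[...,0])<.08)
for s in(1,-1):   # inner and outer long edges; inner short edges
    a=[];
    for y in np.arange(-.08,.09,.01):
        c=k&(abs(q[...,1]-y)<.004)&(q[...,0]*s>.04); 
        if c.sum()>5: a.append((y,np.percentile(s*q[...,0][c],2)*s,np.percentile(s*q[...,0][c],98)*s))
    a=np.array(a); print(s,len(a),"x in/out",np.median(a[:,1:],0).round(4),"slope deg",np.degrees(np.polyfit(a[:,0],a[:,1],1)[0]).round(2))
    c=k&(abs(q[...,0])>.03)&(abs(q[...,0])<.05)&(q[...,1]*s>.08); print("  y in/out",np.percentile(s*q[...,1][c],[2,98])*s,c.sum())
E
```

```text
grip 2249 ((504.8311462402344, 80.38447570800781), (122.69993591308594, 13.37260913848877), 71.75953674316406) [0.23769712 0.24014611 0.2414486 ] [0.49958618 0.06482004 0.24082292]
grip axis deg 71.564415
1 17 x in/out [0.0512 0.0693] slope deg 0.04
  y in/out [0.09610587 0.11174505] 938
-1 17 x in/out [-0.0567 -0.0747] slope deg 0.03
  y in/out [-0.10082456 -0.11775666] 611
```

{"method": "jog_arm", "body": {"deltas": [{"travel":[0,0,0.025],"twist":[0,0,0.01],"hand":1},{"travel":[0,0,0.025],"twist":[0,0,0],"hand":1},{"travel":[0,0,0.02],"twist":[0,0,0],"hand":1},{"travel":[0,0,0.016],"twist":[0,0,0],"hand":1},{"travel":[0,0,0],"twist":[0,0,0],"hand":1}]}}

```text
time_s: 3.9
position: [0.4998, 0.0613, 0.2148]
ee_rot: [-0.0, 0.811, 0.585, -0.0]
wrist_force: [-0.2, -0.1, -0.4]
finger_gap: 0.0855
finger_force: 0.0
```

```bash
python3 -c "
from h import *
togo([.4997,.0606,.214],np.radians(-18.4))
f=robot.grab_frame('wrist'); cv2.imwrite('pics/w2.png',f['color'][...,::-1])"
```

```text
t 3.9 pos [0.4998 0.0613 0.2148] travel [-0.0006  0.0002  0.0008] twist [-0.001   0.0004  0.0006] q [ 0.12 -0.03  0.03  1.63  0.    2.01] F [-0.2 -0.1 -0.4] gap 0.0855 0.0
```

View pics/w2.png

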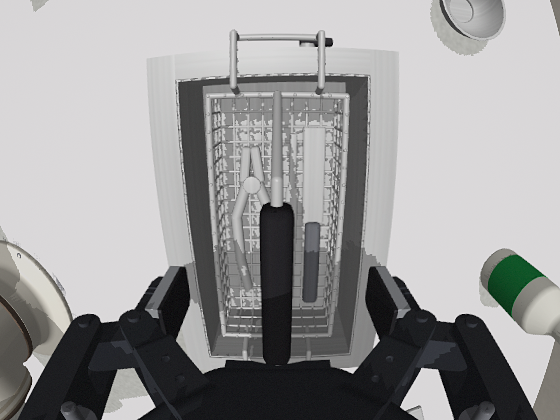

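The grip (columns 261-293) is midway between the pads (188 and 368), so I close.

{"method": "jog_arm", "body": {"deltas": [{"travel":[0,0,0],"twist":[0,0,0],"hand":0.35},{"travel":[0,0,0],"twist":[0,0,0],"hand":0.25},{"travel":[0,0,0],"twist":[0,0,0],"hand":0.2},{"travel":[0,0,0],"twist":[0,0,0],"hand":0.1},{"travel":[0,0,0],"twist":[0,0,0],"hand":0}], "force": 60}}

```text
time_s: 4.58
position: [0.5001, 0.0608, 0.2155]
ee_rot: [-0.0, 0.811, 0.585, -0.0]
wrist_force: [-3.7, 1.3, 2.9]
finger_gap: 0.013
finger_force: 58.9
```

{"method": "jog_arm", "body": {"deltas": [{"travel":[0,0,0],"twist":[0,0,0],"hand":0},{"travel":[0,0,0],"twist":[0,0,0],"hand":0},{"travel":[0,0,0],"twist":[0,0,0],"hand":0},{"travel":[0,0,0],"twist":[0,0,0],"hand":0}], "force": 80}}

```text
time_s: 5.08
position: [0.5002, 0.0607, 0.2155]
ee_rot: [-0.0, 0.811, 0.585, 0.0]
wrist_force: [-5.4, 0.6, 5.0]
finger_gap: 0.0128
finger_force: 79.8
```

Gripped at a gap of 13 mm. Now a slow first lift, to check the weight and that the basket stays level.

{"method": "jog_arm", "body": {"deltas": [{"travel":[0,0,-0.002],"twist":[0,0,0],"hand":0},{"travel":[0,0,-0.003],"twist":[0,0,0],"hand":0},{"travel":[0,0,-0.003],"twist":[0,0,0],"hand":0},{"travel":[0,0,-0.004],"twist":[0,0,0],"hand":0},{"travel":[0,0,-0.004],"twist":[0,0,0],"hand":0}]}}

```text
time_s: 5.7
position: [0.5004, 0.0607, 0.2316]
ee_rot: [0.0, 0.811, 0.585, 0.0]
wrist_force: [-0.7, -0.2, -5.2]
finger_gap: 0.0126
finger_force: 78.4
```

{"method": "jog_arm", "body": {"deltas": [{"travel":[0,0,-0.004],"twist":[0,0,0],"hand":0},{"travel":[0,0,-0.004],"twist":[0,0,0],"hand":0},{"travel":[0,0,-0.004],"twist":[0,0,0],"hand":0},{"travel":[0,0,-0.002],"twist":[0,0,0],"hand":0},{"travel":[0,0,0],"twist":[0,0,0],"hand":0}]}}

```text
time_s: 6.32
position: [0.5004, 0.0607, 0.2454]
ee_rot: [0.0, 0.811, 0.585, 0.0]
wrist_force: [-0.1, 0.4, -5.3]
finger_gap: 0.0127
finger_force: 78.4
```

```bash
python3 -c "
from h import *
togo([.4997,.0606,.314],np.radians(-17)); print(robot.get_obs()['moment'])
f=robot.grab_frame('wrist'); s=robot.grab_frame('side'); cv2.imwrite('pics/w3.png',np.hstack([cv2.resize(f['color'][...,::-1],(400,300)),cv2.resize(s['color'][180:300,250:410,::-1],(400,300))]))"
```

```text
t 6.325 pos [0.5004 0.0607 0.2454] travel [-0.0003 -0.0006 -0.0686] twist [ 0.0001 -0.0001 -0.0253] q [ 0.12 -0.02  0.1   1.68  0.    2.01] F [-0.1  0.4 -5.3] gap 0.0127 78.4
[ 0.03865941 -0.01075329 -0.00849875]
```

View pics/w3.png

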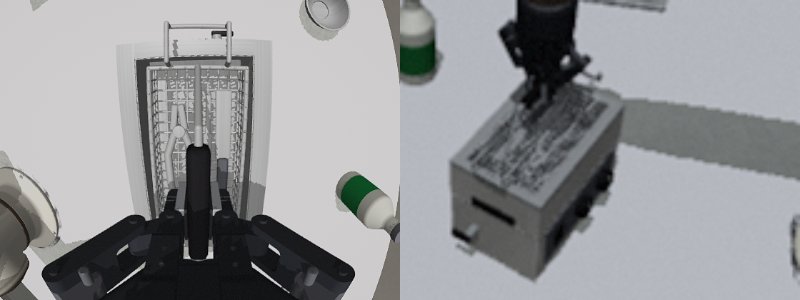

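The hooks are clear and the load is 5.3 N. I lift the remaining 70 mm, turning 1.4° to line up with the tank.

{"method": "jog_arm", "body": {"deltas": [{"travel":[0,0,-0.004],"twist":[0,0,0],"hand":0},{"travel":[0,0,-0.006],"twist":[0,0,0],"hand":0},{"travel":[0,0,-0.007],"twist":[0,0,0],"hand":0},{"travel":[0,0,-0.007],"twist":[0,0,0],"hand":0},{"travel":[0,0,-0.007],"twist":[0,0,0],"hand":0}]}}

```text
time_s: 7.05
position: [0.5004, 0.0607, 0.2769]
ee_rot: [0.0, 0.811, 0.585, 0.0]
wrist_force: [0.4, -0.0, -5.2]
finger_gap: 0.0125
finger_force: 78.4
```

{"method": "jog_arm", "body": {"deltas": [{"travel":[0,0,-0.008],"twist":[0,0,0],"hand":0},{"travel":[0,0,-0.008],"twist":[0,0,-0.005],"hand":0},{"travel":[0,0,-0.008],"twist":[0,0,-0.007],"hand":0},{"travel":[0,0,-0.007],"twist":[0,0,-0.007],"hand":0},{"travel":[0,0,-0.005],"twist":[0,0,-0.006],"hand":0}]}}

```text
time_s: 7.68
position: [0.5004, 0.0607, 0.3128]
ee_rot: [0.0, 0.804, 0.595, 0.0]
wrist_force: [-0.4, -0.3, -4.4]
finger_gap: 0.0126
finger_force: 78.4
```

{"method": "jog_arm", "body": {"deltas": [{"travel":[0,0,-0.003],"twist":[0,0,0],"hand":0},{"travel":[0,0,0],"twist":[0,0,0],"hand":0},{"travel":[0,0,0],"twist":[0,0,0],"hand":0}]}}

```text
time_s: 8.05
position: [0.5003, 0.0606, 0.315]
ee_rot: [-0.0, 0.804, 0.595, -0.0]
wrist_force: [-0.1, 0.0, -6.1]
finger_gap: 0.0125
finger_force: 78.4
```

Run:
```python
from h import *
togo([.4997,.0606,.3155],np.radians(-17))
t=np.radians(73.0); ey=np.array([np.cos(t),np.sin(t)]); ex=np.array([ey[1],-ey[0]])
F={n:robot.grab_frame(n) for n in("wrist","side","scene")}
for n,f in F.items():
    P=wcloud(f) if n=="wrist" else cloud(f); q=P[...,:2]-[.501,.061]; q=np.stack([q@ex,q@ey],-1)
    near=(abs(q[...,0])<.09)&(abs(q[...,1])<.14)
    k=near&(abs(P[...,2]-.175)<.005); print(n,"rim",k.sum(),np.percentile(q[k],[1,99],axis=0).round(4).tolist())
    for s in(1,-1):
        h=near&(abs(P[...,2]-.277)<.008)&(abs(q[...,0])<.035)&(q[...,1]*s>.095)
        if h.sum()>5: print(" hook",s,h.sum(),q[h].min(0).round(4),q[h].max(0).round(4),"z",np.percentile(P[h][:,2],[50,90]).round(4))
    b=near&(P[...,2]>.222)&(P[...,2]<.272)&(abs(q[...,0])<.06)&(abs(q[...,1])<.1); print(" basket",b.sum(),np.percentile(q[b],[2,98],axis=0).round(4).tolist() if b.sum() else"", np.percentile(P[b][:,2],[1,5,50,99]).round(4))
a=F["side"]["color"][140:300,240:400,::-1]; b=F["scene"]["color"][100:260,230:390,::-1]
cv2.imwrite("pics/f.png",np.hstack([cv2.resize(a,(400,400)),cv2.resize(b,(400,400))])); cv2.imwrite("pics/w4.png",F["wrist"]["color"][...,::-1])
```

```text
t 8.05 pos [0.5003 0.0606 0.315 ] travel [-0.0002 -0.0006 -0.0005] twist [-0.0004  0.0002 -0.0004] q [ 0.12  0.03  0.28  1.82 -0.    1.99] F [-0.1  0.  -6.1] gap 0.0125 78.4
wrist rim 7581 [[-0.075, -0.113], [0.0693, 0.1115]]
 hook 1 699 [-0.0278  0.0952] [0.0242 0.1223] z [0.2777 0.2787]
 basket 14097 [[-0.0441, -0.0544], [0.0399, 0.0863]] [0.2257 0.2263 0.2341 0.2655]
side rim 624 [[-0.0721, -0.117], [0.0736, 0.114]]
 hook 1 21 [-0.0243  0.0951] [0.0267 0.124 ] z [0.2784 0.2809]
 hook -1 9 [-0.0231 -0.1249] [ 0.0293 -0.0963] z [0.2789 0.2817]
 basket 818 [[-0.0408, -0.0887], [0.0435, 0.0881]] [0.2246 0.2263 0.2357 0.2684]
scene rim 648 [[-0.0715, -0.1165], [0.0725, 0.1145]]
 hook 1 29 [-0.0251  0.0951] [0.0271 0.1241] z [0.2756 0.2788]
 hook -1 21 [-0.0269 -0.1254] [ 0.0276 -0.096 ] z [0.2753 0.2798]
 basket 984 [[-0.0428, -0.0892], [0.0427, 0.0878]] [0.2224 0.2239 0.2332 0.2688]
```

View pics/f.png

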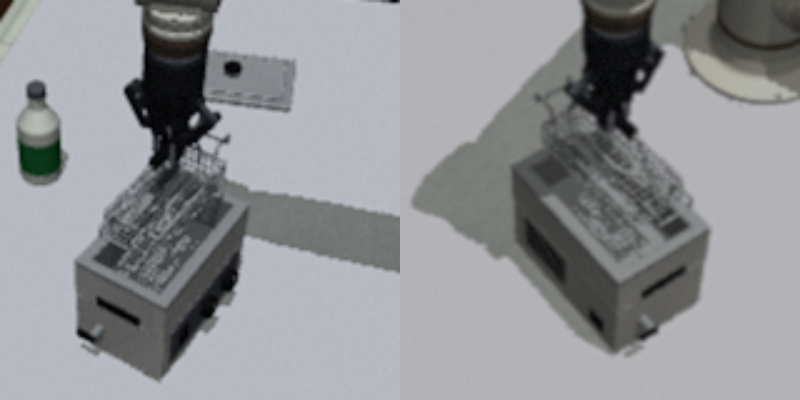

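View pics/w4.png

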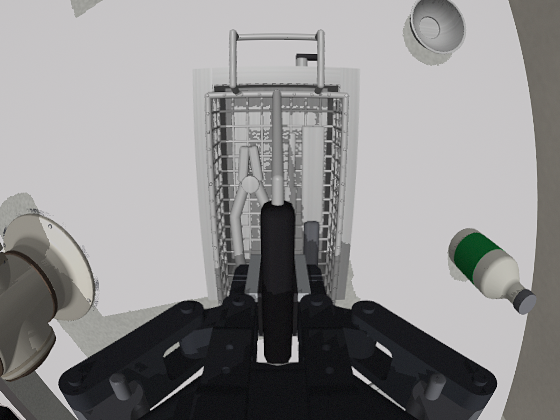

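The basket hangs level: both hooks are at z≈0.278 and its floor is at about 0.225. It is centred over the tank to within 1-2 mm, with the instruments inside. Now I hold still.

{"method": "jog_arm", "body": {"deltas": [{"travel":[0,0,0],"twist":[0,0,0],"hand":0},{"travel":[0,0,0],"twist":[0,0,0],"hand":0},{"travel":[0,0,0],"twist":[0,0,0],"hand":0},{"travel":[0,0,0],"twist":[0,0,0],"hand":0},{"travel":[0,0,0],"twist":[0,0,0],"hand":0}]}}

```text
time_s: 8.82
position: [0.5004, 0.0607, 0.3153]
ee_rot: [0.0, 0.804, 0.595, 0.0]
wrist_force: [-0.6, -0.1, -5.6]
finger_gap: 0.0125
finger_force: 78.4
```

{"method": "jog_arm", "body": {"deltas": [{"travel":[0,0,0],"twist":[0,0,0],"hand":0},{"travel":[0,0,0],"twist":[0,0,0],"hand":0},{"travel":[0,0,0],"twist":[0,0,0],"hand":0},{"travel":[0,0,0],"twist":[0,0,0],"hand":0},{"travel":[0,0,0],"twist":[0,0,0],"hand":0}]}}

```text
time_s: 9.45
position: [0.5004, 0.0607, 0.3153]
ee_rot: [-0.0, 0.804, 0.595, -0.0]
wrist_force: [0.0, 0.9, -4.8]
finger_gap: 0.0123
finger_force: 78.4
```

{"method": "jog_arm", "body": {"deltas": [{"travel":[0,0,0],"twist":[0,0,0],"hand":0},{"travel":[0,0,0],"twist":[0,0,0],"hand":0},{"travel":[0,0,0],"twist":[0,0,0],"hand":0},{"travel":[0,0,0],"twist":[0,0,0],"hand":0},{"travel":[0,0,0],"twist":[0,0,0],"hand":0}]}}

```text
time_s: 10.07
position: [0.5004, 0.0607, 0.3153]
ee_rot: [-0.0, 0.804, 0.595, -0.0]
wrist_force: [0.5, -0.8, -5.4]
finger_gap: 0.0124
finger_force: 78.4
```

{"method": "jog_arm", "body": {"deltas": [{"travel":[0,0,0],"twist":[0,0,0],"hand":0},{"travel":[0,0,0],"twist":[0,0,0],"hand":0},{"travel":[0,0,0],"twist":[0,0,0],"hand":0},{"travel":[0,0,0],"twist":[0,0,0],"hand":0},{"travel":[0,0,0],"twist":[0,0,0],"hand":0}]}}

```text
time_s: 10.7
position: [0.5004, 0.0607, 0.3153]
ee_rot: [-0.0, 0.804, 0.595, 0.0]
wrist_force: [-0.4, -0.1, -5.7]
finger_gap: 0.0126
finger_force: 78.4
```

{"method": "jog_arm", "body": {"deltas": [{"travel":[0,0,0],"twist":[0,0,0],"hand":0},{"travel":[0,0,0],"twist":[0,0,0],"hand":0},{"travel":[0,0,0],"twist":[0,0,0],"hand":0},{"travel":[0,0,0],"twist":[0,0,0],"hand":0},{"travel":[0,0,0],"twist":[0,0,0],"hand":0}]}}

```text
time_s: 11.32
position: [0.5004, 0.0607, 0.3153]
ee_rot: [0.0, 0.804, 0.595, 0.0]
wrist_force: [-0.5, 0.0, -6.0]
finger_gap: 0.0124
finger_force: 78.4
```

{"method": "jog_arm", "body": {"deltas": [{"travel":[0,0,0],"twist":[0,0,0],"hand":0},{"travel":[0,0,0],"twist":[0,0,0],"hand":0},{"travel":[0,0,0],"twist":[0,0,0],"hand":0},{"travel":[0,0,0],"twist":[0,0,0],"hand":0},{"travel":[0,0,0],"twist":[0,0,0],"hand":0}]}}

```text
time_s: 11.95
position: [0.5004, 0.0607, 0.3153]
ee_rot: [-0.0, 0.804, 0.595, -0.0]
wrist_force: [0.9, -0.2, -5.5]
finger_gap: 0.0124
finger_force: 78.4
```

```bash
python3 -c "
from h import *
togo([.5003,.0606,.315],np.radians(-17)); print(robot.finish_job())"
```

```text
t 11.95 pos [0.5004 0.0607 0.3153] travel [-0.0001 -0.      0.0003] twist [-0.      0.     -0.0003] q [ 0.12  0.03  0.28  1.82 -0.    1.99] F [ 0.9 -0.2 -5.5] gap 0.0124 78.4
the job is handed in; nothing more can be done
None
```

The basket is off the rim and held level about 5 cm above the tank, within about 2 mm of its centre with the instruments inside; it was held still for 3.9 s and handed in at 12 s, still gripped, though the judge's verdict was not shown.

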